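Make up the plate kit and the forceps kit

TASK

Make up the two sampling kits. In the kit tray with the wide round nest, stack the two lidded culture dishes flat in the nest, one squarely on the other, and lay the marker pen down in that tray's long groove so the plates can be labelled; in the kit tray with the raised round cup, stand the spray bottle in the cup and lay the forceps it disinfects down in that tray's long groove. Keep the dishes and the bottle upright all the way, and leave the roll of tape where it is.

Things in the scene. Friction and masses are not known exactly. Their poses are not given: they have to be found in the camera images.
- plate_tray: Grey kit tray, fixed, 196 (x) x 140 (y) mm, flat deck 9 mm above the bench. Origin: centre of underside, z up. Recess floors (dark liners) are 4 mm above the bench. Groove 156 (x) x 32 (y) mm at x 0, y +48 mm. White card on the deck. This one has a wide, shallow round nest, 80 mm across, centre x +48, y -20 mm; nothing stands above its deck.
- tool_tray: Grey kit tray, fixed, 196 (x) x 140 (y) mm, flat deck 9 mm above the bench. Origin: centre of underside, z up. Recess floors (dark liners) are 4 mm above the bench. Groove 156 (x) x 32 (y) mm at x 0, y +48 mm. White card on the deck. This one has a raised round bottle cup, centre x +48, y -20 mm, 57 mm across inside, 69 mm outside, rim 27 mm above the bench.
- dish_1: One of two alike lidded culture dishes (either may lie below): flat round closed disc, cream and clear, 66 mm across, 16 mm high, 30 g, on the bench at the robot's right. Full width from 3 mm up, flat top, lid fixed. Origin: centre of underside, z up. (The white round stack far back by the tap is not meant.)
- dish_2: One of two alike lidded culture dishes (either may lie below): flat round closed disc, cream and clear, 66 mm across, 16 mm high, 30 g, on the bench at the robot's right. Full width from 3 mm up, flat top, lid fixed. Origin: centre of underside, z up. (The white round stack far back by the tap is not meant.)
- spray_bottle: White 100 ml spray bottle standing upright, 139 mm high, 120 g: straight round body 39 mm across up to 98 mm, then a neck 25 mm across to 114 mm and a narrow finger pump 16 mm across on top. Grasp the body. Origin: centre of its underside, z up.
- marker: Marker pen with a blue cap half, lying flat: 132 x 12 x 12 mm, 20 g. Does not roll. Origin: centre of its underside; x along the pen, z up.
- forceps: Bare steel forceps lying on its side: 137 mm long, 16 mm wide at most, 9 mm high, 22 g, rigid (it does not close when gripped). Origin: centre of its underside; y along it, z up. Widest near the middle.
- tape_roll: Bystander: roll of green label tape lying flat among the stock, 66 mm across, 19 mm high, loose. To be left where it is. Origin: centre of its underside.
Things that resemble listed ones, but are neither listed nor needed, are in the scene too. Leave any blue look-alike of the dish_2 alone.

How it is judged (in metres and radians):
At the end, for the whole second after the job is handed in: Dishes flat and stacked on the nest floor (lower within 11 mm, upper within 15 mm of its centre), bottle upright on the cup floor (12 mm), marker and forceps down in their own trays' grooves (16 mm along, 13 mm across, 0.22 rad); all at rest; tape roll within 30 mm of its start ((((x of dish_1 in the frame of plate_tray between 0.037 and 0.059 m and y of dish_1 in the frame of plate_tray between -0.031 and -0.009 m and z of dish_1 in the frame of plate_tray between 0.001 and 0.0085 m and angle between dish_1's own z axis and vertical below 0.12 rad) and (x of dish_2 in the frame of plate_tray between 0.033 and 0.063 m and y of dish_2 in the frame of plate_tray between -0.035 and -0.005 m and z of dish_2 in the frame of plate_tray between 0.017 and 0.0245 m and angle between dish_2's own z axis and vertical below 0.12 rad)) or ((x of dish_2 in the frame of plate_tray between 0.037 and 0.059 m and y of dish_2 in the frame of plate_tray between -0.031 and -0.009 m and z of dish_2 in the frame of plate_tray between 0.001 and 0.0085 m and angle between dish_2's own z axis and vertical below 0.12 rad) and (x of dish_1 in the frame of plate_tray between 0.033 and 0.063 m and y of dish_1 in the frame of plate_tray between -0.035 and -0.005 m and z of dish_1 in the frame of plate_tray between 0.017 and 0.0245 m and angle between dish_1's own z axis and vertical below 0.12 rad))) and x of marker in the frame of plate_tray between -0.016 and 0.016 m and y of marker in the frame of plate_tray between 0.035 and 0.061 m and z of marker in the frame of plate_tray between 0.001 and 0.0085 m and angle between the x axis of marker and the x axis of plate_tray, either way round below 0.22 rad and x of forceps in the frame of tool_tray between -0.016 and 0.016 m and y of forceps in the frame of tool_tray between 0.035 and 0.061 m and z of forceps in the frame of tool_tray between 0.001 and 0.0085 m and angle between the y axis of forceps and the x axis of tool_tray, either way round below 0.22 rad and x of spray_bottle in the frame of tool_tray between 0.036 and 0.06 m and y of spray_bottle in the frame of tool_tray between -0.032 and -0.008 m and z of spray_bottle in the frame of tool_tray between 0.001 and 0.0085 m and angle between spray_bottle's own z axis and vertical below 0.12 rad and linear speed of each of dish_1, dish_2, marker, forceps, spray_bottle below 0.02 m/s and distance of tape_roll from where it was at the start of the episode below 0.03 m); the robot touches nothing.
It fails at once if a dish tipped by more than 0.7 rad (angle between dish_1's own z axis and vertical above 0.7 rad).
It fails at once if a dish tipped by more than 0.7 rad (angle between dish_2's own z axis and vertical above 0.7 rad).
It fails at once if the spray bottle tipped by more than 0.7 rad (angle between spray_bottle's own z axis and vertical above 0.7 rad).
It fails at once if the roll of tape moved by more than 30 mm (distance of tape_roll from where it was at the start of the episode above 0.03 m).
It also fails if it takes over 136 s, if anything falls off the work surface, if the arm or the gripper's body presses on something with over 40 N, if the wrist force passes 120 N, or if a joint passes its speed limit or range.

ROBOT

A 6-joint arm with a two-finger parallel gripper is mounted at the origin on a cart in front of the work surface, level with it; the furniture and walls round the work are solid. World frame = base frame: x ahead of the robot, y to its left, z up, the work surface at z = 0. Lengths are in m, angles in degrees, forces in N, time in s.
With the tool pointing down it reaches from about 0.3 to 0.75 m from the base axis. Payload 8.5 kg.
Tool frame: the origin (TCP) lies midway between the tips of the shut fingers; the grasp point (between the pads) lies 19 mm behind it (env.tcp_to_grasp is the z of the grasp point in the tool frame, in m); z points along the fingers, y is the line along which they close (so a half turn about z gives the same grasp; the last joint's range is limited). The gripper opens to 85 mm and grips with 20 to 120 N. Pads are 22 mm wide; open, the fingers measure 114 mm over their backs; the gripper's body (76 mm by 85 mm) begins 54 mm behind the grasp point. The pads swing forward as they close: fully open they stand 13 mm farther back than shut.
Start: joints at [62.493, 21.807, 74.336, -0, 83.858, -12.336], TCP at [0.144, 0.531, 0.231] pointing down, gripper open.
Joint ranges: [-178.18, 178.18], [-50.72, 133.34], [12.68, 142.11], [-81.47, 261.47], [9.98, 163.14], [-165.26, 165.26]. Speed limits (degrees/s): [136.94, 136.94, 180, 180, 180, 180].

INTERFACE

Orientations are given as a 3x3 rotation matrix whose columns are the frame's x, y, z axes.
In Python, from rig import env, imaging, job, models gives the robot as it stands. The module is installed in compiled form; this text tells all that it offers.
- The arm moves only by the tool jog_arm, never from a script. Its argument "plan" is text: rows parted by semicolons, each of 7 numbers parted by spaces: the turn, a rotation vector about the tool's x, y, z in degrees, then the shift along the tool's x, y, z in cm, then the closure in counts, from 0 (fully open) to 255 (shut). In form: rx ry rz x y z claw; .... A call has 1 to 10 rows; each row shifts and turns the commanded pose from where the row before left it, along the tool's axes as they then stand; what a row does not reach is not made up. A row lasts 1/12 s, in which the tool goes at most 41.7 mm and 7.16 degrees, less where a joint would pass 70% of its speed; a pose out of reach is approached as far as the arm can. A call with a gripper value outside its range is refused whole. The fingers move at their own pace and stop on an object; "grip_force" is the grip in N (left out, the last holds). Time passes only in rows, so rows that do not move let the fingers close. It gives the time, the measured TCP pose, the force, the opening and the grip force at its end, in the units of the state.
- env.observe(): the state, without advancing time (a new reading comes with each control period).
- imaging.get_image(name): name is "scene" or "top" or "wrist"; returns a dict with "pixels" (480x640x3 uint8, red, green, blue), "depth" (480x640 float32, m along the optical axis (not along the pixel's ray), 0 where there is no reading), "fov_y" (degrees; the focal length in pixels is half the picture's height over the tangent of half this angle, whatever the lens; pixels are square), "cx", "cy" (the principal point, pixels), "distortion" ([k1, k2, p1, p2, k3] as OpenCV has them; the pictures are not rectified), "world_from_camera" (4x4, takes a point from camera to world coordinates). Camera axes: x right, y down, z forward; pixel columns grow to the right and rows downward; lengths in m; the calibration is good to about 2 mm. A picture is of the moment at which its call begins.
- job.close_job(): hands the job in; it is judged then, once.
Trained networks look in the newest picture that a camera, given by its name, has taken for a name from the list of things; names that differ only in an ending like _2 or _b are one class to them, and where a whole thing is asked for, a point or a joint stands for the part that bears it (a point fixed in the world has none). Each returns a list of dicts, best first, with "confidence" (0 to 1); they miss things now and then, are a little off and sometimes report something else, mostly with a low value. They report only what shows in the picture. A call takes as long as a camera call. They do not tell look-alikes from the thing itself.
- models.outline_of(camera, query): "region" (480x640 bool, what is visible of it) and "bbox" ([centre column, centre row, width, height] in pixels, round what is visible of it).
- models.tip_of(camera, query): "at" ([column, row] in pixels: a listed point, or the origin of a listed thing).
The state is a dict: "time_s": time; "q": joint angles; "qvel": joint speeds; "joint_efforts": joint torques, N m; "position": TCP position; "tool_rot": TCP orientation; "ft_force": force on the tool from outside, world axes, zero at the start; "wrist_torque": the same for the moment, N m; "grip_width": finger opening in m; "gripper_force": force on a finger pad.
Only numpy, scipy, OpenCV 4.12 (cv2) and the standard library are available. Lean on these libraries where they do the work, as an engineer would, in place of code of your own. Each camera call takes 0.05 s, during which the arm holds its last target. There are 200 camera calls.

## Working session

There is one attempt and no reset: what is moved stays moved. The work goes in short steps, Python scripts to look and compute and a tool call to move; the robot and the scene stay as the last step left them, time stands still between calls to the robot, and variables do not carry over. Pictures are saved under pics/ and viewed, at most 14 in all, crops included, and the job is handed in when it is done.

Besides the shell and the picture viewer there is one more tool, called after "Call:" in YAML: its name, and indented under it one key for each argument. jog_arm: Moves the arm, as the interface text tells. Its arguments: {"type":"object","properties":{"plan":{"type":"string"},"grip_force":{"type":"number"}},"required":["plan"]}

```bash
mkdir -p pics; cat > h.py <<'E'
import numpy as np, cv2
from rig import env, imaging, job, models
def cam(im):
    f=240/np.tan(np.radians(im["fov_y"])/2)
    return np.array([[f,0,im["cx"]],[0,f,im["cy"]],[0,0,1.]])
def world(im,uv,z=None):
    """pixels -> world; by depth, or on plane z if given"""
    uv=np.atleast_2d(np.asarray(uv,float))
    n=cv2.undistortPoints(uv.reshape(-1,1,2),cam(im),np.array(im["distortion"])).reshape(-1,2)
    r=np.c_[n,np.ones(len(n))]; T=im["world_from_camera"]
    if z is None:
        i=np.round(uv).astype(int); d=im["depth"][i[:,1].clip(0,479),i[:,0].clip(0,639)]
        return r*d[:,None]@T[:3,:3].T+T[:3,3]
    w=r@T[:3,:3].T; return T[:3,3]+w*((z-T[2,3])/w[:,2])[:,None]
def mask_world(im,m):
    v,u=np.nonzero(m&(im["depth"]>0)); return world(im,np.c_[u,v])
def save(im,name): cv2.imwrite("pics/"+name,im["pixels"][:,:,::-1])
E
python3 - <<'E'
from h import *
for c in ["scene","top"]:
    im=imaging.get_image(c); save(im,c+"0.png")
    print(c,im["world_from_camera"].round(3).tolist(),im["fov_y"],im["distortion"])
    for q in ["plate_tray","tool_tray","dish_1","spray_bottle","marker","forceps","tape_roll"]:
        for o in models.outline_of(c,q)[:4]:
            p=mask_world(im,o["region"])
            if len(p): print(q,round(o["confidence"],2),np.round(o["bbox"]),np.median(p,0).round(3),p.min(0).round(3),p.max(0).round(3))
print(env.observe()["tool_rot"],env.tcp_to_grasp)
E
```

```text
scene [[0.432, -0.463, 0.774, -0.207], [-0.901, -0.245, 0.357, -0.361], [0.025, -0.851, -0.524, 0.537], [0.0, 0.0, 0.0, 1.0]] 53.941914529752864 [-0.03586778  0.          0.          0.          0.        ]
plate_tray 0.72 [160. 222. 110.  55.] [0.482 0.336 0.01 ] [ 0.394  0.265 -0.001] [0.615 0.434 0.014]
dish_1 0.83 [319. 258.  35.  22.] [ 0.496 -0.051  0.018] [ 0.468 -0.079 -0.   ] [ 0.557 -0.002  0.021]
dish_1 0.79 [465. 295.  34.  28.] [ 0.516 -0.334  0.017] [ 0.493 -0.365  0.001] [ 0.561 -0.301  0.02 ]
dish_1 0.71 [428. 258.  35.  25.] [ 0.606 -0.243  0.017] [ 0.583 -0.273  0.   ] [ 0.648 -0.209  0.021]
spray_bottle 0.79 [359. 207.  18.  65.] [ 0.63  -0.083  0.067] [ 0.62  -0.099  0.003] [ 0.806 -0.017  0.141]
marker 0.66 [466. 332.  76.  42.] [ 0.42  -0.352  0.011] [ 0.398 -0.41   0.002] [ 0.446 -0.283  0.016]
forceps 0.84 [356. 297.  51.  28.] [ 0.433 -0.148  0.007] [ 0.414 -0.205 -0.   ] [ 0.456 -0.101  0.013]
tape_roll 0.71 [374. 272.  31.  29.] [ 0.502 -0.16   0.02 ] [ 0.479 -0.191  0.001] [ 0.547 -0.116  0.023]
top [[-0.004, -0.981, 0.196, 0.319], [-1.0, 0.006, 0.011, -0.
[... 955 characters left out ...]
41 -0.12   0.025]
spray_bottle 0.19 [412. 206.  28.  25.] [ 0.613 -0.238  0.016] [ 0.581 -0.276 -0.003] [ 0.647 -0.205  0.022]
marker 0.5 [464. 283.  51.  18.] [ 0.424 -0.339  0.011] [ 0.4   -0.405 -0.002] [ 0.446 -0.284  0.018]
forceps 0.64 [366. 279.   6.   2.] [ 0.434 -0.116  0.002] [ 0.429 -0.125 -0.005] [ 0.438 -0.101  0.014]
tape_roll 0.85 [380. 248.  25.  30.] [ 0.51  -0.154  0.019] [ 0.478 -0.187 -0.002] [ 0.544 -0.121  0.025]
tape_roll 0.56 [174. 256.  59.  84.] [0.492 0.342 0.008] [ 0.393  0.266 -0.006] [0.601 0.426 0.017]
[[-9.65141972e-01  2.61726905e-01 -1.28290625e-05]
 [ 2.61726905e-01  9.65141972e-01  2.11511239e-05]
 [ 1.79176849e-05  1.70561266e-05 -1.00000000e+00]] -0.0187
```

```bash
python3 - <<'E'
import cv2
a=cv2.imread("pics/top0.png")[150:330,110:530]; cv2.imwrite("pics/topc.png",cv2.resize(a,(798,342),interpolation=cv2.INTER_CUBIC))
E
```

```text
(no output)
```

View pics/topc.png

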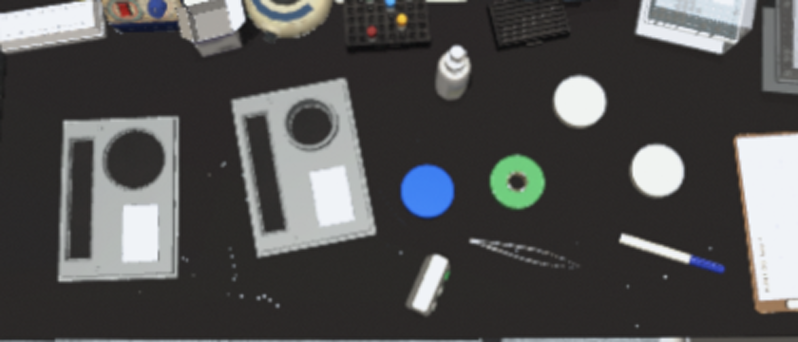

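View pics/scene0.png

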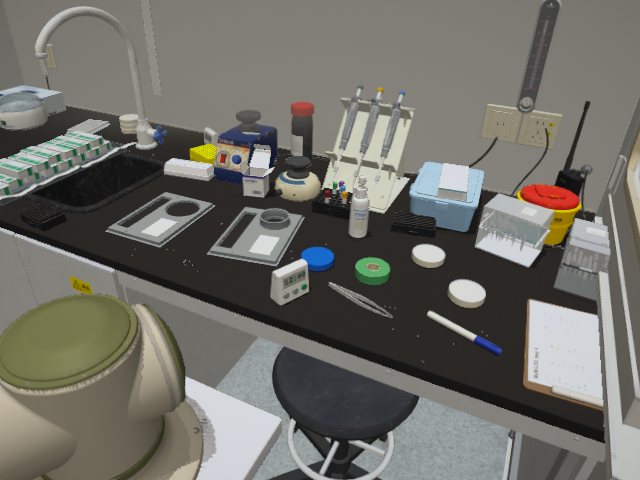

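The top crop (scale 1.9) shows:
- plate tray at about (120,198) and tool tray at (303,167)
- blue look-alike at (427,191) and tape at (517,181)
- white dishes at (580,101) and (657,170)
- bottle at (452,75), forceps at (525,252) and marker at (672,252)

The scene view agrees. Next I'll measure them properly.

```bash
python3 - <<'E'
from h import *
def rect(p): 
    r=cv2.minAreaRect(p[:,:2].astype(np.float32)*1000); return np.round(r[0],1),np.round(r[1],1),round(r[2],1)
for c in ["top","scene"]:
    im=imaging.get_image(c); g=im["pixels"].max(2)
    for q in ["plate_tray","tool_tray"]:
        os=models.outline_of(c,q)
        if not os or os[0]["bbox"][2]<40: continue
        m=cv2.morphologyEx(os[0]["region"].astype(np.uint8),cv2.MORPH_CLOSE,np.ones((5,5)))
        cn=max(cv2.findContours(m,0,2)[0],key=cv2.contourArea)
        print(c,q,"deck",rect(world(im,cn.reshape(-1,2),.009)))
        f=np.zeros_like(m); cv2.drawContours(f,[cv2.convexHull(cn)],0,1,-1); f=cv2.erode(f,np.ones((5,5)))
        n,l,s,ce=cv2.connectedComponentsWithStats(((g<75)&(f>0)).astype(np.uint8))
        for i in range(1,n):
            if s[i,4]>60:
                v,u=np.nonzero(l==i); print("  dark",s[i,4],rect(world(im,np.c_[u,v],.007)))
    for q,z in [("dish_1",.016),("marker",.009),("forceps",.006),("spray_bottle",.05)]:
        for o in models.outline_of(c,q)[:3]:
            v,u=np.nonzero(o["region"])
            if len(v)<40: continue
            P=mask_world(im,o["region"]); t=P[P[:,2]>.012]
            print(c,q,round(o["confidence"],2),"plane",rect(world(im,np.c_[u,v],z)),"depthTop",rect(t) if len(t)>20 else "", "med",np.median(t,0).round(4) if len(t) else "")
        t=models.tip_of(c,q); print("   tips",[world(im,a["at"],0.0)[0].round(3).tolist() for a in t[:3]])
E
```

```text
top plate_tray deck (array([495.7, 343.2]), array([203. , 148.1]), 2.4)
  dark 694 (array([545.5, 326.5]), array([71.5, 70.8]), 46.4)
  dark 639 (array([495.1, 392.2]), array([148.7,  25.4]), 1.9)
top tool_tray deck (array([534.5, 110.9]), array([206.1, 150.7]), 11.0)
  dark 315 (array([587.8, 103.8]), array([47.4, 48.1]), 44.7)
  dark 619 (array([527.1, 160. ]), array([148.4,  24.4]), 11.0)
top dish_1 0.91 plane (array([499.2, -40.7]), array([61.4, 62.1]), 89.7) depthTop (array([499.1, -40.8]), array([61.7, 62.7]), 86.8) med [ 0.4992 -0.0409  0.0169]
top dish_1 0.88 plane (array([ 612.7, -236.9]), array([64.6, 67.5]), 44.2) depthTop (array([ 614.2, -238. ]), array([64.9, 64.2]), 37.4) med [ 0.6136 -0.2376  0.0165]
top dish_1 0.82 plane (array([ 523.4, -331.3]), array([64.9, 63.9]), 62.2) depthTop (array([ 525.1, -331.6]), array([61.4, 65.2]), 2.9) med [ 0.5237 -0.3309  0.0166]
   tips [[0.533, -0.338, 0.0], [0.622, -0.238, 0.0], [0.505, -0.046, 0.0]]
top marker 0.81 plane (array([ 423. , -346.4]), array([125.3,  12.8]), 71.7) depthTop (array([ 422.9, -344.1]), array([122.1,   9.3]),
[... 1324 characters left out ...]
 -333.6]), array([65.2, 65.9]), 31.2) med [ 0.522  -0.334   0.0176]
   tips [[0.527, -0.336, 0.0], [0.507, -0.044, 0.0], [0.623, -0.24, 0.0]]
scene marker 0.79 plane (array([ 423. , -346.8]), array([134.3,  19.3]), 73.3) depthTop (array([ 422.3, -347.5]), array([128.9,  10.4]), 72.7) med [ 0.4167 -0.3637  0.0131]
   tips [[0.43, -0.351, 0.0]]
scene forceps 0.57 plane (array([ 427.2, -163.4]), array([135.2,  26.9]), 76.1) depthTop  med [ 0.4383 -0.1138  0.0122]
   tips [[0.428, -0.161, 0.0]]
scene spray_bottle 0.97 plane (array([697. , -60.5]), array([298.7,  36.8]), 18.7) depthTop (array([709.1, -51.1]), array([187.3,  36.9]), 21.8) med [ 0.6293 -0.0828  0.0698]
   tips [[0.648, -0.08, 0.0]]
```

Call:
jog_arm:
  plan: "0 0 0 0 0 0 0"
  grip_force: 30

```text
time_s: 1.98
position: [0.1439, 0.5308, 0.2313]
tool_rot: [[-0.965, 0.262, 0.0], [0.262, 0.965, -0.0], [-0.0, -0.0, -1.0]]
ft_force: [0.3, -0.4, 0.1]
grip_width: 0.0854
gripper_force: 0.0
```

Call:
jog_arm:
  plan: "0 0 -5.1 0 0 0 0;0 0 -5.1 0 0 0 0;0 0 -5 0 0 0 0;0 0 0 -1.9 -3 0 0;0 0 0 -1.9 -3 0 0;0 0 0 -1.9 -3 0 0;0 0 0 -1.9 -3 0 0;0 0 0 -1.9 -3 0 0;0 0 0 -1.9 -3 0 0;0 0 0 -1.9 -3 0 0"

```text
time_s: 2.82
position: [0.2775, 0.3194, 0.2315]
tool_rot: [[-1.0, -0.001, 0.001], [-0.001, 1.0, 0.0], [-0.001, 0.0, -1.0]]
ft_force: [1.3, -0.1, -0.2]
grip_width: 0.0857
gripper_force: 0.0
```

Call:
jog_arm:
  plan: "0 0 0 -1.9 -3 0 0;0 0 0 -1.9 -3 0 0;0 0 0 -1.9 -3 0 0;0 0 0 -1.9 -3 0 0;0 0 0 -1.9 -3 0 0;0 0 0 -1.9 -3 0 0;0 0 0 -1.9 -3 0 0;0 0 0 -1.9 -3 0 0;0 0 0 -1.9 -3 0 0;0 0 0 -1.9 -3 0 0"

```text
time_s: 3.65
position: [0.4679, 0.0192, 0.2315]
tool_rot: [[-1.0, -0.0, 0.0], [-0.0, 1.0, -0.0], [-0.0, -0.0, -1.0]]
ft_force: [0.7, 0.5, 0.9]
grip_width: 0.0853
gripper_force: 0.0
```

Call:
jog_arm:
  plan: "0 0 0 -1.6 -3.2 0 0;0 0 0 -1.6 -3.2 0 0;0 0 0 -1.8 -3.2 0 0;0 0 0 -1.9 -3.2 0 0;0 0 0 -1.9 -3.2 0 0;0 0 0 -1.9 -3.2 0 0;0 0 0 -1.9 -3.3 1 0;0 0 0 -1.9 -3.3 2.5 0;0 0 0 0 0 3 0;0 0 0 0 0 0 0"

```text
time_s: 4.48
position: [0.6089, -0.2345, 0.1618]
tool_rot: [[-1.0, 0.002, -0.009], [0.001, 1.0, 0.006], [0.009, 0.006, -1.0]]
ft_force: [-0.5, 0.6, -1.9]
grip_width: 0.0857
gripper_force: 0.0
```

```bash
python3 - <<'E'
from h import *
im=imaging.get_image("wrist"); save(im,"w1.png"); print(im["world_from_camera"].round(3).tolist())
for o in models.outline_of("wrist","dish_1")[:2]:
    P=mask_world(im,o["region"]); t=P[(P[:,2]>.012)&(P[:,2]<.03)]
    print(o["bbox"],o["confidence"],len(t)); 
    if len(t): print(cv2.minEnclosingCircle((t[:,:2]*1000).astype(np.float32)),np.median(t,0))
E
```

```text
[[0.002, 0.951, 0.309, 0.528], [1.0, -0.004, 0.005, -0.235], [0.006, 0.309, -0.951, 0.305], [0.0, 0.0, 0.0, 1.0]]
[312.2, 228.0, 77.5, 69.7] 0.65 4250
((615.4058837890625, -240.5103759765625), 33.098472595214844) [ 0.61384985 -0.24049366  0.01631722]
[543.7, 96.5, 82.8, 85.3] 0.65 5135
((500.8402099609375, -45.4700813293457), 33.846031188964844) [ 0.50055142 -0.04754415  0.0162796 ]
```

Call:
jog_arm:
  plan: "0 0 0 -0.2 -0.2 3 0;0 0 0 0 0 3.5 0;0 0 0 0 0 3.5 0;0 0 0 0 0 2.5 0;0 0 0 0 0 1.5 0;0 0 0 0 0 0.6 0;0 0 0 0 0 0 0;0 0 0 0 0 0 0"

```text
time_s: 5.25
position: [0.6137, -0.2362, 0.0249]
tool_rot: [[-1.0, -0.001, 0.003], [-0.001, 1.0, -0.002], [-0.003, -0.002, -1.0]]
ft_force: [0.0, -1.3, -0.1]
grip_width: 0.0852
gripper_force: 0.0
```

Call:
jog_arm:
  plan: "0 0 0 -0.1 -0.4 0.6 0;0 0 0 0 0 0.8 0;0 0 0 0 0 0.7 0;0 0 0 0 0 0.3 0;0 0 0 0 0 0 0;0 0 0 0 0 0 0"

```text
time_s: 5.75
position: [0.6136, -0.2401, -0.0018]
tool_rot: [[-1.0, -0.0, -0.0], [-0.0, 1.0, 0.0], [0.0, 0.0, -1.0]]
ft_force: [0.4, 0.3, -0.3]
grip_width: 0.0856
gripper_force: 0.0
```

Call:
jog_arm:
  plan: "0 0 0 0 0 -0.15 255;0 0 0 0 0 0 255;0 0 0 0 0 0 255;0 0 0 0 0 0 255;0 0 0 0 0 0 255;0 0 0 0 0 0 255;0 0 0 0 0 0 255"
  grip_force: 30

```text
time_s: 6.33
position: [0.614, -0.2403, 0.0011]
tool_rot: [[-1.0, -0.001, 0.001], [-0.001, 1.0, -0.001], [-0.001, -0.001, -1.0]]
ft_force: [-2.0, 1.3, 6.0]
grip_width: 0.0636
gripper_force: 33.3
```

Call:
jog_arm:
  plan: "0 0 0 0 0 -0.5 255;0 0 0 0 0 -2 255;0 0 0 0 0 -3.3 255;0 0 0 0 0 -3.3 255;0 0 0 0 0 -3.3 255;0 0 0 0 0 -3.3 255;0 0 0 0.5 1.5 -3 255;0 0 0 1.1 3 -0.8 255;0 0 0 1.1 3.1 0 255;0 0 0 0.8 3.3 0 255"

```text
time_s: 7.17
position: [0.5779, -0.1305, 0.1962]
tool_rot: [[-1.0, 0.001, 0.002], [0.001, 1.0, -0.001], [-0.002, -0.001, -1.0]]
ft_force: [0.8, -0.3, -1.4]
grip_width: 0.0634
gripper_force: 33.1
```

Call:
jog_arm:
  plan: "0 0 0 0.8 3.3 0 255;0 0 0 0.8 3.3 0 255;0 0 0 0.4 3.4 0 255;0 0 0 0.3 3.4 0 255;0 0 0 0.3 3.4 0 255;0 0 0 0.3 3.4 0 255;0 0 0 0.2 3.4 0 255;0 0 0 0.2 3.4 0 255;0 0 0 0 3.4 0 255;0 0 0 0 3.4 0 255"

```text
time_s: 8.0
position: [0.545, 0.2086, 0.1955]
tool_rot: [[-1.0, -0.001, 0.001], [-0.001, 1.0, 0.0], [-0.001, 0.0, -1.0]]
ft_force: [1.1, -0.1, 0.7]
grip_width: 0.0635
gripper_force: 33.1
```

Call:
jog_arm:
  plan: "0 0 0 0 3.4 1 255;0 0 0 0 3.4 2 255;0 0 0 0 3 3 255;0 0 0 0 1.9 3 255;0 0 0 0 0 3 255;0 0 0 0 0 2 255;0 0 0 0 0 1 255;0 0 0 0 0 0 255"

```text
time_s: 8.67
position: [0.5445, 0.3229, 0.0437]
tool_rot: [[-1.0, -0.0, -0.004], [-0.0, 1.0, -0.001], [0.004, -0.001, -1.0]]
ft_force: [0.1, 0.1, -0.3]
grip_width: 0.0636
gripper_force: 33.1
```

```bash
python3 - <<'E'
from h import *
im=imaging.get_image("wrist"); save(im,"w2.png"); s=env.observe(); print(s["position"],s["ft_force"])
for o in models.outline_of("wrist","dish_1")[:1]:
    t=mask_world(im,o["region"]); print(o["bbox"],o["confidence"],np.median(t,0),t.min(0),t.max(0))
E
```

```text
[0.54546074 0.32315296 0.04556523] [ 0.21009045 -0.03386511 -0.03385708]
[319.6, 317.2, 152.2, 140.1] 0.83 [0.54079699 0.32251464 0.05878239] [ 0.51251284  0.27933981 -0.00134007] [0.63273622 0.36667618 0.06093488]
```

View pics/w2.png

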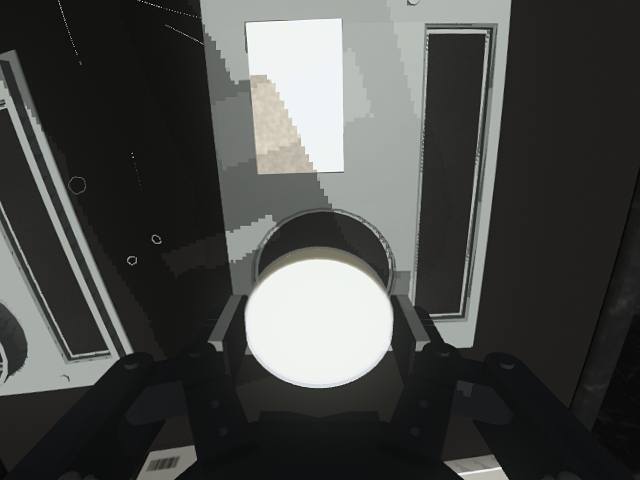

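The wrist view shows the held dish centred at (320,317), level, just over the nest. The nest's far rim is visible from about (256,262) over (325,208) to (395,262).

```bash
python3 - <<'E'
from h import *
im=imaging.get_image("wrist")
o=models.outline_of("wrist","dish_1")[0]
t=mask_world(im,o["region"]); t=t[t[:,2]>.054]; print("held",cv2.minEnclosingCircle((t[:,:2]*1000).astype(np.float32)))
p=world(im,[[257,255],[268,237],[290,218],[325,208],[360,217],[385,237],[394,260]],.009)*1000
A=np.c_[2*p[:,:2],np.ones(len(p))]; s=np.linalg.lstsq(A,(p[:,:2]**2).sum(1),rcond=None)[0]
print("nest",s[:2],np.sqrt(s[2]+s[0]**2+s[1]**2), p[:,:2].round(0).tolist())
g=world(im,[[427,27],[495,27],[462,318],[412,310]],.009)*1000; print("groove corners",g[:,:2].round(0).tolist())
print(env.observe()["position"])
E
```

```text
held ((547.1209106445312, 323.12408447265625), 33.19095993041992)
nest [548.15639569 327.03547932] 40.541875677415035 [[534.0, 288.0], [524.0, 295.0], [513.0, 308.0], [507.0, 327.0], [512.0, 346.0], [524.0, 360.0], [537.0, 366.0]]
groove corners [[420.0, 374.0], [418.0, 407.0], [576.0, 411.0], [570.0, 379.0]]
[0.54639787 0.32337777 0.04740288]
```

Call:
jog_arm:
  plan: "0 0 0 0 0.3 1 255;0 0 0 0 0 1.5 255;0 0 0 0 0 0.8 255;0 0 0 0 0 0.4 255;0 0 0 0 0 0 255;0 0 0 0 0 0 255"

```text
time_s: 9.37
position: [0.5456, 0.3264, 0.0087]
tool_rot: [[-1.0, -0.0, 0.0], [-0.0, 1.0, 0.0], [-0.0, 0.0, -1.0]]
ft_force: [-0.3, -0.1, -0.9]
grip_width: 0.0635
gripper_force: 33.1
```

Call:
jog_arm:
  plan: "0 0 0 0 0 0.2 255;0 0 0 0 0 0.1 255;0 0 0 0 0 0 255;0 0 0 0 0 0 255"

```text
time_s: 9.7
position: [0.5455, 0.3263, 0.0057]
tool_rot: [[-1.0, -0.0, 0.0], [-0.0, 1.0, 0.0], [-0.0, 0.0, -1.0]]
ft_force: [-0.3, 0.2, -0.2]
grip_width: 0.0634
gripper_force: 33.1
```

Call:
jog_arm:
  plan: "0 0 0 0 0 0 0;0 0 0 0 0 0 0;0 0 0 0 0 0 0;0 0 0 0 0 0 0;0 0 0 0 0 0 0;0 0 0 0 0 -1 0;0 0 0 0 0 -2 0;0 0 0 0 0 -3.3 0;0 0 0 0 0 -3.3 0;0 0 0 0 0 -3.3 0"

```text
time_s: 10.53
position: [0.5452, 0.3262, 0.1368]
tool_rot: [[-1.0, -0.001, 0.0], [-0.001, 1.0, 0.0], [-0.0, 0.0, -1.0]]
ft_force: [-0.3, 0.6, -0.6]
grip_width: 0.0858
gripper_force: 0.0
```

```bash
python3 - <<'E'
from h import *
im=imaging.get_image("wrist"); print(env.observe()["position"])
for o in models.outline_of("wrist","dish_1")[:1]:
    t=mask_world(im,o["region"]); t=t[t[:,2]>.015];print(o["confidence"],np.median(t,0),cv2.minEnclosingCircle((t[:,:2]*1000).astype(np.float32)))
E
```

```text
[0.54766726 0.32726044 0.14417582]
0.82 [0.54507313 0.32636476 0.02032175] ((546.9966430664062, 326.0782775878906), 33.33991241455078)
```

Call:
jog_arm:
  plan: "0 0 0 0.3 -1.5 -2 0;0 0 0 0.4 -3 -1 0;0 0 0 0.4 -3.3 0 0;0 0 0 0.4 -3.3 0 0;0 0 0 0.4 -3.3 0 0;0 0 0 0.4 -3.3 0 0;0 0 0 0.4 -3.3 0 0;0 0 0 0.3 -3.3 0 0;0 0 0 0 -3.3 0 0;0 0 0 0 -3.3 0 0"

```text
time_s: 11.47
position: [0.515, 0.0158, 0.1648]
tool_rot: [[-1.0, -0.001, 0.0], [-0.001, 1.0, -0.0], [-0.0, -0.0, -1.0]]
ft_force: [0.9, -0.4, -0.6]
grip_width: 0.0855
gripper_force: 0.0
```

Call:
jog_arm:
  plan: "0 0 0 0 -3.3 0 0;0 0 0 0 -3.3 0 0;0 0 0 0 -3.3 0 0;0 0 0 0 -3.3 0 0;0 0 0 0 -3.3 0 0;0 0 0 0 -3.3 0 0;0 0 0 -0.2 -3.3 0 0;0 0 0 -0.2 -3.3 1 0;0 0 0 -0.2 -3.3 2 0;0 0 0 -0.2 -2.5 2.5 0"

```text
time_s: 12.3
position: [0.524, -0.3077, 0.1103]
tool_rot: [[-1.0, 0.001, 0.003], [0.001, 1.0, -0.003], [-0.003, -0.003, -1.0]]
ft_force: [1.1, 0.2, -0.4]
grip_width: 0.0855
gripper_force: 0.0
```

Call:
jog_arm:
  plan: "0 0 0 -0.1 -2 1 0;0 0 0 0 0 0 0;0 0 0 0 0 0 0"

```text
time_s: 12.55
position: [0.5243, -0.3251, 0.0989]
tool_rot: [[-1.0, 0.001, -0.001], [0.001, 1.0, 0.001], [0.001, 0.001, -1.0]]
ft_force: [0.3, 0.4, 0.4]
grip_width: 0.0856
gripper_force: 0.0
```

```bash
python3 - <<'E'
from h import *
im=imaging.get_image("wrist"); print(env.observe()["position"])
for o in models.outline_of("wrist","dish_1")[:2]:
    t=mask_world(im,o["region"]); t=t[t[:,2]>.012];print(o["confidence"],np.median(t,0),cv2.minEnclosingCircle((t[:,:2]*1000).astype(np.float32)))
for o in models.outline_of("wrist","marker")[:2]:
    t=mask_world(im,o["region"]); t=t[t[:,2]>.008];print(o["confidence"],np.median(t,0),cv2.minAreaRect((t[:,:2]*1000).astype(np.float32)),o["bbox"])
E
```

```text
[ 0.52469401 -0.32440247  0.09978909]
0.56 [ 0.52313775 -0.33340695  0.01630856] ((525.2764892578125, -333.5826721191406), 33.0240364074707)
0.65 [ 0.42168764 -0.348511    0.01043462] ((421.9813537597656, -347.09429931640625), (132.65650939941406, 11.213489532470703), 71.90474700927734) [283.4, 92.5, 198.1, 81.7]
```

Call:
jog_arm:
  plan: "0 0 0 0 -0.9 2 0;0 0 0 0 0 3 0;0 0 0 0 0 2.5 0;0 0 0 0 0 1.4 0;0 0 0 0 0 0.5 0;0 0 0 0 0 0.2 0;0 0 0 0 0 0 0;0 0 0 0 0 0 0"

```text
time_s: 13.37
position: [0.5254, -0.3339, 0.005]
tool_rot: [[-1.0, -0.001, 0.002], [-0.001, 1.0, -0.002], [-0.002, -0.002, -1.0]]
ft_force: [-0.1, 0.1, 0.8]
grip_width: 0.0852
gripper_force: 0.0
```

Call:
jog_arm:
  plan: "0 0 0 0 0 0.4 0;0 0 0 0 0 0 255;0 0 0 0 0 0 255;0 0 0 0 0 0 255;0 0 0 0 0 0 255;0 0 0 0 0 0 255;0 0 0 0 0 0 255;0 0 0 0 0 0 255"

```text
time_s: 14.03
position: [0.5248, -0.3337, 0.0003]
tool_rot: [[-1.0, -0.001, 0.001], [-0.001, 1.0, -0.0], [-0.001, -0.0, -1.0]]
ft_force: [-2.3, 1.3, 6.3]
grip_width: 0.0635
gripper_force: 33.0
```

Call:
jog_arm:
  plan: "0 0 0 0 0 -0.5 255;0 0 0 0 0 -2 255;0 0 0 0 0 -3.3 255;0 0 0 0 0 -3.3 255;0 0 0 0 1 -3.3 255;0 0 0 0.2 2.5 -2.5 255;0 0 0 0.3 3.3 -1 255;0 0 0 0.3 3.4 0 255;0 0 0 0.3 3.4 0 255;0 0 0 0.2 3.4 0 255"

```text
time_s: 14.87
position: [0.5111, -0.1623, 0.1591]
tool_rot: [[-1.0, 0.0, 0.001], [0.0, 1.0, -0.0], [-0.001, -0.0, -1.0]]
ft_force: [0.4, 0.2, -0.2]
grip_width: 0.0636
gripper_force: 33.1
```

Call:
jog_arm:
  plan: "0 0 0 0 3.4 0 255;0 0 0 0 3.4 0 255;0 0 0 0 3.4 0 255;0 0 0 0 3.4 0 255;0 0 0 0 3.4 0 255;0 0 0 -0.2 3.4 0 255;0 0 0 -0.3 3.4 0 255;0 0 0 -0.4 3.4 0 255;0 0 0 -0.4 3.4 0 255;0 0 0 -0.4 3.4 0 255"

```text
time_s: 15.7
position: [0.5284, 0.178, 0.1589]
tool_rot: [[-1.0, -0.001, 0.0], [-0.001, 1.0, 0.0], [-0.0, 0.0, -1.0]]
ft_force: [0.2, 0.3, -0.8]
grip_width: 0.0631
gripper_force: 33.1
```

Call:
jog_arm:
  plan: "0 0 0 -0.4 3.4 0 255;0 0 0 -0.4 3.4 0 255;0 0 0 -0.4 3.2 0 255;0 0 0 -0.2 2 2 255;0 0 0 0 1 3 255;0 0 0 0 0 3 255;0 0 0 0 0 2 255;0 0 0 0 0 0 255;0 0 0 0 0 0 255"

```text
time_s: 16.45
position: [0.5423, 0.3062, 0.0585]
tool_rot: [[-1.0, -0.0, -0.001], [-0.0, 1.0, -0.0], [0.001, -0.0, -1.0]]
ft_force: [-0.5, -0.8, 0.6]
grip_width: 0.0637
gripper_force: 33.2
```

Call:
jog_arm:
  plan: "0 0 0 -0.3 1 0.5 255;0 0 0 -0.05 1 1 255;0 0 0 0 0 1 255;0 0 0 0 0 0.6 255;0 0 0 0 0 0.3 255;0 0 0 0 0 0 255;0 0 0 0 0 0 255"

```text
time_s: 17.03
position: [0.546, 0.3261, 0.0245]
tool_rot: [[-1.0, -0.0, -0.0], [-0.0, 1.0, -0.0], [0.0, -0.0, -1.0]]
ft_force: [-0.0, 0.3, -0.3]
grip_width: 0.0635
gripper_force: 33.2
```

Call:
jog_arm:
  plan: "0 0 0 0 0 0.2 255;0 0 0 0 0 0.1 255;0 0 0 0 0 0 255;0 0 0 0 0 0 255"

```text
time_s: 17.37
position: [0.546, 0.3262, 0.0216]
tool_rot: [[-1.0, -0.0, 0.0], [-0.0, 1.0, 0.0], [-0.0, 0.0, -1.0]]
ft_force: [1.0, 0.3, -0.2]
grip_width: 0.0636
gripper_force: 33.2
```

Call:
jog_arm:
  plan: "0 0 0 0 0 0 0;0 0 0 0 0 0 0;0 0 0 0 0 0 0;0 0 0 0 0 0 0;0 0 0 0 0 0 0;0 0 0 0 0 -1 0;0 0 0 0 0 -2 0;0 0 0 0 0 -3.3 0;0 0 0 0 0 -3.3 0;0 0 0 0 0 -3.3 0"

```text
time_s: 18.2
position: [0.5457, 0.3262, 0.1528]
tool_rot: [[-1.0, -0.0, 0.0], [-0.0, 1.0, 0.0], [-0.0, 0.0, -1.0]]
ft_force: [0.3, 0.1, -0.6]
grip_width: 0.0856
gripper_force: 0.0
```

```bash
python3 - <<'E'
from h import *
im=imaging.get_image("wrist"); print(env.observe()["position"])
for o in models.outline_of("wrist","dish_1")[:1]:
    t=mask_world(im,o["region"]); t=t[t[:,2]>.032];print(o["confidence"],np.median(t,0),cv2.minEnclosingCircle((t[:,:2]*1000).astype(np.float32)))
E
```

```text
[0.54809183 0.32720096 0.16023729]
0.88 [0.544867   0.32560337 0.03679506] ((546.8104858398438, 325.7916564941406), 33.16480255126953)
```

Call:
jog_arm:
  plan: "0 0 0 0.3 -1.5 -1 0;0 0 0 0.6 -3.3 0 0;0 0 0 0.6 -3.3 0 0;0 0 0 0.6 -3.3 0 0;0 0 0 0.6 -3.3 0 0;0 0 0 0.6 -3.3 0 0;0 0 0 0.6 -3.3 0 0;0 0 0 0.6 -3.3 0 0;0 0 0 0.6 -3.3 0 0;0 0 0 0.6 -3.3 0 0"

```text
time_s: 19.13
position: [0.4884, 0.0129, 0.1608]
tool_rot: [[-1.0, -0.001, 0.0], [-0.001, 1.0, -0.0], [-0.0, -0.0, -1.0]]
ft_force: [1.4, -0.4, 0.6]
grip_width: 0.0855
gripper_force: 0.0
```

Call:
jog_arm:
  plan: "0 0 0 0.6 -3.3 0 0;0 0 0 0.6 -3.3 0 0;0 0 0 0.6 -3.3 0 0;0 0 0 0.6 -3.3 0 0;0 0 0 0.6 -3.3 0 0;0 0 0 0.6 -3.3 0 0;0 0 0 0.6 -3.3 0 0;0 0 0 0.6 -3.3 0 0;0 0 0 0.6 -3.3 0 0;0 0 0 0.6 -3.3 0 0"

```text
time_s: 19.97
position: [0.4285, -0.3173, 0.1607]
tool_rot: [[-1.0, -0.0, 0.0], [-0.0, 1.0, -0.0], [-0.0, -0.0, -1.0]]
ft_force: [1.3, -0.0, -0.0]
grip_width: 0.0854
gripper_force: 0.0
```

Call:
jog_arm:
  plan: "0 0 6.8 0 0 0 0;0 0 6.8 0 0 0 0;0 0 6.8 0 0 0 0;0 0 6.8 0 0 0 0;0 0 6.8 0 0 0 0;0 0 6.8 0 0 0 0;0 0 6.8 0 0 0 0;0 0 6.8 0 0 0 0;0 0 6.8 0 0 0 0;0 0 6.8 0 0 0 0"

```text
time_s: 20.8
position: [0.4291, -0.3156, 0.1607]
tool_rot: [[-0.37, 0.929, -0.0], [0.929, 0.37, 0.0], [0.0, -0.0, -1.0]]
ft_force: [0.0, -0.2, -0.1]
grip_width: 0.0857
gripper_force: 0.0
```

Call:
jog_arm:
  plan: "0 0 6.7 0 0 0 0;0 0 6.7 0 0 0 0;0 0 6.7 0 0 0 0;0 0 6.7 0 0 0 0;0 0 6.7 0 0 0 0;0 0 6.7 0 0 0 0;0 0 0 0 0 0 0;0 0 0 0 0 0 0"

```text
time_s: 21.47
position: [0.4292, -0.3157, 0.1606]
tool_rot: [[0.309, 0.951, -0.0], [0.951, -0.309, 0.0], [0.0, -0.0, -1.0]]
ft_force: [0.4, 0.5, 0.5]
grip_width: 0.0849
gripper_force: 0.0
```

Call:
jog_arm:
  plan: "0 0 0 -3.2 0.3 0 0;0 0 0 0 0 3 0;0 0 0 0 0 3.5 0;0 0 0 0 0 3.5 0;0 0 0 0 0 3 0;0 0 0 0 0 1.5 0;0 0 0 0 0 0.7 0;0 0 0 0 0 0 0;0 0 0 0 0 0 0"

```text
time_s: 22.22
position: [0.4224, -0.3475, 0.0092]
tool_rot: [[0.31, 0.951, 0.001], [0.951, -0.31, -0.001], [-0.001, 0.001, -1.0]]
ft_force: [0.1, -0.4, -0.3]
grip_width: 0.0851
gripper_force: 0.0
```

Call:
jog_arm:
  plan: "0 0 0 0 0 0.4 0;0 0 0 0 0 0 255;0 0 0 0 0 0 255;0 0 0 0 0 0 255;0 0 0 0 0 0 255;0 0 0 0 0 0 255;0 0 0 0 0 0 255;0 0 0 0 0 0 255;0 0 0 0 0 0 255;0 0 0 0 0 0 255"

```text
time_s: 23.05
position: [0.4222, -0.3472, 0.0047]
tool_rot: [[0.312, 0.95, 0.0], [0.95, -0.312, -0.0], [-0.0, 0.0, -1.0]]
ft_force: [0.0, 0.1, 4.2]
grip_width: 0.0105
gripper_force: 32.0
```

Call:
jog_arm:
  plan: "0 0 0 0 0 -0.5 255;0 0 0 0 0 -2 255;0 0 7 0 0 -3 255;0 0 7 0 0 -3 255;0 0 7 0 0 -3 255;0 0 7 0 0 -3 255;0 0 7 0 0 -2 255;0 0 7 0 0 0 255;0 0 7 0 0 0 255;0 0 7 0 0 0 255"

```text
time_s: 23.88
position: [0.422, -0.347, 0.17]
tool_rot: [[0.964, 0.267, 0.0], [0.267, -0.964, -0.0], [0.0, 0.0, -1.0]]
ft_force: [-0.6, -0.2, 0.5]
grip_width: 0.0103
gripper_force: 31.5
```

Call:
jog_arm:
  plan: "0 0 7 0 0 0 255;0 0 7 0 0 0 255;0 0 0 0 0 0 255;0 0 0 0.2 -3.3 0 255;0 0 0 0.2 -3.3 0 255;0 0 0 0.2 -3.3 0 255;0 0 0 0.2 -3.3 0 255;0 0 0 0.2 -3.3 0 255;0 0 0 0.2 -3.3 0 255;0 0 0 0.2 -3.3 0 255"

```text
time_s: 24.72
position: [0.4284, -0.1142, 0.1697]
tool_rot: [[0.999, 0.036, 0.0], [0.036, -0.999, -0.0], [0.0, 0.0, -1.0]]
ft_force: [0.7, 0.9, 0.7]
grip_width: 0.0108
gripper_force: 31.5
```

Call:
jog_arm:
  plan: "0 0 0 0.4 -3.4 0 255;0 0 0 0.4 -3.4 0 255;0 0 0 0.4 -3.4 0 255;0 0 0 0.4 -3.4 0 255;0 0 0 0.4 -3.4 0 255;0 0 0 0.4 -3.4 0 255;0 0 0 0.4 -3.4 0 255;0 0 0 0.4 -3.4 0 255;0 0 0 0.4 -3.4 0 255;0 0 0 0.4 -3.4 0 255"

```text
time_s: 25.55
position: [0.4575, 0.2271, 0.1696]
tool_rot: [[0.999, 0.037, 0.0], [0.037, -0.999, -0.0], [0.0, 0.0, -1.0]]
ft_force: [1.0, -1.1, -0.1]
grip_width: 0.0103
gripper_force: 31.5
```

Call:
jog_arm:
  plan: "0 0 0 0.9 -3.3 1 255;0 0 0 0.9 -3.3 2 255;0 0 0 0.9 -3.3 3 255;0 0 0 0.9 -3.3 3 255;0 0 0 0.5 -3 2 255;0 0 0 0 0 1 255;0 0 0 0 0 0 255;0 0 0 0 0 0 255"

```text
time_s: 26.22
position: [0.4921, 0.3825, 0.0545]
tool_rot: [[0.999, 0.034, -0.001], [0.034, -0.999, -0.001], [-0.001, 0.001, -1.0]]
ft_force: [0.3, 0.2, -0.0]
grip_width: 0.0104
gripper_force: 31.5
```

```bash
python3 - <<'E'
from h import *
im=imaging.get_image("wrist"); save(im,"w3.png"); print(env.observe()["position"])
for o in models.outline_of("wrist","marker")[:1]:
    t=mask_world(im,o["region"]);print(o["confidence"],np.median(t,0),cv2.minAreaRect((t[:,:2]*1000).astype(np.float32)))
E
```

```text
[0.49262768 0.3823375  0.05546226]
0.63 [0.50639679 0.38275053 0.05993925] ((462.6387634277344, 381.4696960449219), (190.33154296875, 17.512380599975586), 2.203540563583374)
```

View pics/w3.png

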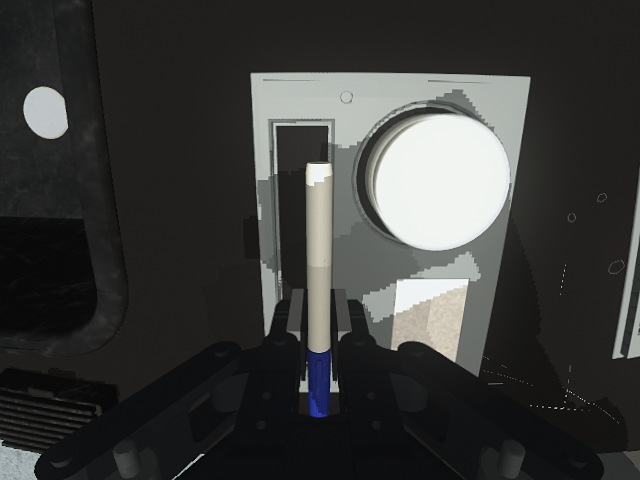

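The wrist view shows the pen held at column 318, rows 162 to 415, parallel to the groove at columns 272 to 334. The pen needs to shift 1 cm to the left. The dish stack at (440,182) is clear.

Call:
jog_arm:
  plan: "0 0 0 0 -1 0.5 255;0 0 0 0 0 1.5 255;0 0 0 0 0 1.3 255;0 0 0 0 0 0.6 255;0 0 0 0 0 0.2 255;0 0 0 0 0 0 255;0 0 0 0 0 0 255"

```text
time_s: 26.9
position: [0.4924, 0.3931, 0.0144]
tool_rot: [[0.999, 0.032, 0.001], [0.032, -0.999, 0.001], [0.001, -0.001, -1.0]]
ft_force: [0.2, 0.0, 0.1]
grip_width: 0.0103
gripper_force: 31.5
```

Call:
jog_arm:
  plan: "0 0 0 0 0 0.2 255;0 0 0 0 0 0.15 255;0 0 0 0 0 0 255;0 0 0 0 0 0 150;0 0 0 0 0 0 150;0 0 0 0 0 0 150;0 0 0 0 0 0 150;0 0 0 0 0 -1 150;0 0 0 0 0 -2 150;0 0 0 0 0 -3 150"

```text
time_s: 27.73
position: [0.491, 0.3923, 0.0693]
tool_rot: [[0.999, 0.032, -0.004], [0.032, -0.999, -0.002], [-0.004, 0.002, -1.0]]
ft_force: [-0.0, -0.3, 0.4]
grip_width: 0.0348
gripper_force: 0.0
```

Call:
jog_arm:
  plan: "0 0 0 0 0 -3.3 0;0 0 0 0 0 -3.3 0;0 0 0 0 0 -2 0;0 0 0 0 0 0 0"

```text
time_s: 28.07
position: [0.4935, 0.3939, 0.1621]
tool_rot: [[0.999, 0.032, 0.009], [0.032, -0.999, 0.005], [0.009, -0.004, -1.0]]
ft_force: [0.4, 0.3, 0.2]
grip_width: 0.0812
gripper_force: 0.0
```

```bash
python3 - <<'E'
from h import *
im=imaging.get_image("wrist"); save(im,"w4.png"); print(env.observe()["position"])
for o in models.outline_of("wrist","marker")[:1]:
    t=mask_world(im,o["region"]);print(o["confidence"],np.median(t,0),cv2.minAreaRect((t[:,:2]*1000).astype(np.float32)))
im=imaging.get_image("scene")
for o in models.outline_of("scene","marker")[:1]:
    t=mask_world(im,o["region"]);print(o["confidence"],np.median(t,0),cv2.minAreaRect((t[:,:2]*1000).astype(np.float32)))
E
```

```text
[0.49271885 0.39337009 0.15920888]
0.6 [0.49791414 0.39319282 0.01422502] ((491.9981384277344, 393.2847900390625), (131.4276123046875, 12.823302268981934), 2.239037036895752)
0.69 [0.48344368 0.38926497 0.01484163] ((497.01702880859375, 396.2926330566406), (140.60781860351562, 25.65538215637207), 2.6202166080474854)
```

Call:
jog_arm:
  plan: "0 0 0 -0.3 1.5 0 0;0 0 0 -0.5 3.3 0 0;0 0 0 -0.5 3.3 0 0;0 0 0 -0.5 3.3 0 0;0 0 0 -0.5 3.3 0 0;0 0 0 -0.5 3.3 0 0;0 0 0 -0.5 3.3 0 0;0 0 0 -0.5 3.3 0 0;0 0 0 -0.5 3.3 0 0;0 0 0 -0.5 3.3 0 0"

```text
time_s: 29.1
position: [0.4529, 0.0782, 0.1551]
tool_rot: [[0.999, 0.032, -0.002], [0.032, -0.999, 0.0], [-0.002, -0.0, -1.0]]
ft_force: [1.0, -0.5, 0.1]
grip_width: 0.0853
gripper_force: 0.0
```

Call:
jog_arm:
  plan: "0 0 0 -0.5 3.3 0 0;0 0 0 -0.5 3.3 0 0;0 0 0 -0.5 3.3 0 0;0 0 0 -0.5 3.3 0 0;0 0 0 -0.5 3.3 0 0;0 0 0 -0.5 3.3 0 0;0 0 0 -0.5 3.3 0 0;0 0 0 0 1 0 0;0 0 -7 0 0 0 0;0 0 -7 0 0 0 0"

```text
time_s: 29.93
position: [0.4262, -0.1628, 0.155]
tool_rot: [[0.961, 0.276, -0.002], [0.276, -0.961, 0.002], [-0.001, -0.002, -1.0]]
ft_force: [-0.2, 0.3, 0.4]
grip_width: 0.0854
gripper_force: 0.0
```

Call:
jog_arm:
  plan: "0 0 -7 0 0 0 0;0 0 -7 0 0 0 0;0 0 -7 0 0 0 0;0 0 -7 0 0 0 0;0 0 -7 0 0 0 0;0 0 -7 0 0 0 0;0 0 -7 0 0 0 0;0 0 -7 0 0 0 0;0 0 -4 0 0 0 0;0 0 0 0 0 0 0"

```text
time_s: 30.77
position: [0.4264, -0.1618, 0.1552]
tool_rot: [[0.242, 0.97, -0.002], [0.97, -0.242, 0.001], [0.001, -0.002, -1.0]]
ft_force: [0.5, -0.3, -0.1]
grip_width: 0.0853
gripper_force: 0.0
```

```bash
python3 - <<'E'
from h import *
im=imaging.get_image("wrist"); save(im,"w5.png"); s=env.observe(); print(s["position"],s["tool_rot"].round(3) if hasattr(s["tool_rot"],"round") else s["tool_rot"])
for o in models.outline_of("wrist","forceps")[:2]:
    v,u=np.nonzero(o["region"]); t=world(im,np.c_[u,v],.006);print(o["confidence"],o["bbox"],t.mean(0),cv2.minAreaRect((t[:,:2]*1000).astype(np.float32)))
E
```

```text
[ 0.42646032 -0.16186195  0.15535664] [[ 0.246  0.969 -0.001]
 [ 0.969 -0.246  0.001]
 [ 0.001 -0.002 -1.   ]]
0.63 [318.6, 205.8, 20.0, 131.1] [ 0.43104214 -0.14033241  0.006     ] ((427.4869689941406, -152.82498168945312), (113.3802261352539, 15.517173767089844), 74.20943450927734)
```

View pics/w5.png

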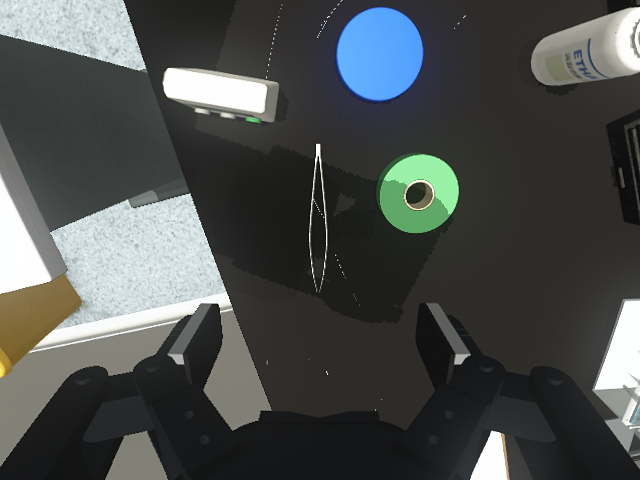

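The wrist view shows the forceps from (318,144) to (318,292), widest near row 235. The tape is at (418,194), so I'll pre-close the fingers to keep clear of it.

```bash
python3 - <<'E'
from h import *
im=imaging.get_image("wrist"); s=env.observe()
e=world(im,[[318.5,144],[318.5,292]],.0045); c=e.mean(0); d=e[0]-e[1]
print(e.round(4),c,np.hypot(*d[:2]),np.degrees(np.arctan2(d[1],d[0])))
R=np.array(s["tool_rot"]); print("tool shift",R.T@(c-s["position"]))
E
```

```text
[[ 0.4414 -0.099   0.0045]
 [ 0.4077 -0.231   0.0045]] [ 0.42450928 -0.1649856   0.0045    ] 0.13623407420945777 75.67687343925432
tool shift [-0.00339513 -0.00110683  0.15110994]
```

Call:
jog_arm:
  plan: "0 0 0 -0.35 -0.1 1 120;0 0 0 0 0 3 120;0 0 0 0 0 3.3 120;0 0 0 0 0 3.3 120;0 0 0 0 0 2.2 120;0 0 0 0 0 1 120;0 0 0 0 0 0.6 120;0 0 0 0 0 0.2 120;0 0 0 0 0 0 120;0 0 0 0 0 0 120"

```text
time_s: 31.75
position: [0.4252, -0.1658, 0.0107]
tool_rot: [[0.245, 0.969, 0.001], [0.969, -0.245, -0.001], [-0.0, 0.001, -1.0]]
ft_force: [-0.7, 0.5, -0.5]
grip_width: 0.0452
gripper_force: 0.0
```

Call:
jog_arm:
  plan: "0 0 0 0 0 0.4 120;0 0 0 0 0 0.3 120;0 0 0 0 0 0 120;0 0 0 0 0 0 255;0 0 0 0 0 0 255;0 0 0 0 0 0 255;0 0 0 0 0 0 255;0 0 0 0 0 0 255;0 0 0 0 0 0 255"

```text
time_s: 32.5
position: [0.4249, -0.1656, 0.0032]
tool_rot: [[0.245, 0.97, 0.0], [0.97, -0.245, -0.0], [-0.0, 0.0, -1.0]]
ft_force: [0.2, -0.3, 1.8]
grip_width: 0.0139
gripper_force: 30.1
```

Call:
jog_arm:
  plan: "0 0 0 0 0 -0.5 255;0 0 0 0 0 -2 255;0 0 0 0 0 -3.3 255;0 0 7 0 0 -3.3 255;0 0 7 0 0 -3.3 255;0 0 7 0 0 -1 255;0 0 7 0 0 0 255;0 0 7 0 0 0 255;0 0 7 0 0 0 255;0 0 7 0 0 0 255"

```text
time_s: 33.33
position: [0.4247, -0.1655, 0.1374]
tool_rot: [[0.895, 0.446, 0.0], [0.446, -0.895, -0.0], [0.0, 0.0, -1.0]]
ft_force: [0.0, -0.9, 0.0]
grip_width: 0.0138
gripper_force: 29.9
```

Call:
jog_arm:
  plan: "0 0 7 0 0 0 255;0 0 7 0 0 0 255;0 0 2 0 0 0 255;0 0 0 0 0 0 255;0 0 0 1.6 -3 0 255;0 0 0 1.6 -3 0 255;0 0 0 1.6 -3 0 255;0 0 0 1.6 -3 0 255;0 0 0 1.6 -3 0 255;0 0 0 1.6 -3 0 255"

```text
time_s: 34.17
position: [0.4855, 0.031, 0.1373]
tool_rot: [[0.982, 0.19, 0.0], [0.19, -0.982, -0.0], [0.0, 0.0, -1.0]]
ft_force: [0.8, -0.0, 0.0]
grip_width: 0.0139
gripper_force: 29.9
```

Call:
jog_arm:
  plan: "0 0 0 1.6 -3 0 255;0 0 0 1.6 -3 1 255;0 0 0 1.6 -3 2 255;0 0 0 1.6 -3 2.5 255;0 0 0 0 0 2 255;0 0 0 0 0 1 255;0 0 0 0 0 0 255;0 0 0 0 0 0 255"

```text
time_s: 34.83
position: [0.5256, 0.158, 0.0528]
tool_rot: [[0.982, 0.188, -0.0], [0.188, -0.982, -0.0], [-0.0, 0.0, -1.0]]
ft_force: [0.2, -0.4, -0.7]
grip_width: 0.0142
gripper_force: 30.0
```

```bash
python3 - <<'E'
from h import *
im=imaging.get_image("wrist"); save(im,"w6.png"); s=env.observe(); print(s["position"],s["tool_rot"])
E
```

```text
[0.52604067 0.15792582 0.05348363] [[ 9.82330106e-01  1.87151560e-01  1.36239880e-03]
 [ 1.87151703e-01 -9.82331023e-01  2.26599681e-05]
 [ 1.34256746e-03  2.32715688e-04 -9.99999072e-01]]
```

View pics/w6.png

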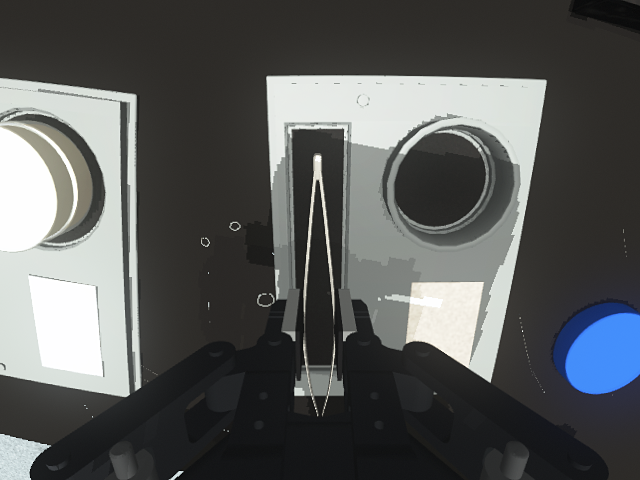

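The wrist view shows the forceps held from (318,155) to (320,415), over the groove at columns 288 to 350. The cup is at about (450,183). I'll get the exact groove end and cup centre.

```bash
python3 - <<'E'
from h import *
im=imaging.get_image("wrist"); s=env.observe()
v,u=np.mgrid[100:260,370:530]; uv=np.c_[u.ravel(),v.ravel()]; P=world(im,uv); k=(P[:,2]>.021)&(P[:,2]<.033); P=P[k]
c,r=cv2.minEnclosingCircle((P[:,:2]*1000).astype(np.float32)); print("cup",len(P),c,r,np.median(P[:,2]))
e=world(im,[[289,125],[350,125]],.009); print("groove far corners",e.round(4).tolist())
f=world(im,[[317.5,154]],.059)[0]; print("forceps far end",f)
yaw=np.radians(10.8); R=np.array([[np.cos(yaw),-np.sin(yaw)],[np.sin(yaw),np.cos(yaw)]])
print("groove centre",e.mean(0)[:2]-R@[.078,0],"cup->tray ctr",np.array(c)/1000-R@[.048,-.02],"groove from cup",np.array(c)/1000+R@[-.048,.068],"forceps centre",f[:2]-R@[.0685,0], s["position"][:2])
E
```

```text
cup 4434 (587.3750610351562, 101.17647552490234) 34.408573150634766 0.02614323851811584
groove far corners [[0.6015, 0.1881, 0.009], [0.6074, 0.1569, 0.009]]
forceps far end [0.59377177 0.17134857 0.059     ]
groove centre [0.52784025 0.1578635 ] cup->tray ctr [0.53647765 0.11182792] groove from cup [0.52748334 0.15897771] forceps centre [0.52648509 0.15851295] [0.52618468 0.15793568]
```

Call:
jog_arm:
  plan: "0 0 0 0.1 0 0.5 255;0 0 0 0 0 1.5 255;0 0 0 0 0 1.3 255;0 0 0 0 0 0.5 255;0 0 0 0 0 0.2 255;0 0 0 0 0 0 255;0 0 0 0 0 0 255"

```text
time_s: 35.52
position: [0.5269, 0.1588, 0.0131]
tool_rot: [[0.982, 0.188, 0.001], [0.188, -0.982, 0.0], [0.001, 0.0, -1.0]]
ft_force: [-0.2, -0.1, 0.1]
grip_width: 0.0136
gripper_force: 30.0
```

Release, lift, then check.

Call:
jog_arm:
  plan: "0 0 0 0 0 0.2 255;0 0 0 0 0 0.15 255;0 0 0 0 0 0 255;0 0 0 0 0 0 160;0 0 0 0 0 0 160;0 0 0 0 0 0 160;0 0 0 0 0 0 160;0 0 0 0 0 -1 160;0 0 0 0 0 -2 160;0 0 0 0 0 -3 160"

```text
time_s: 36.35
position: [0.5254, 0.1588, 0.0684]
tool_rot: [[0.982, 0.188, -0.004], [0.188, -0.982, -0.0], [-0.004, -0.0, -1.0]]
ft_force: [-0.2, 0.2, -0.0]
grip_width: 0.032
gripper_force: 0.0
```

Call:
jog_arm:
  plan: "0 0 0 0 0 -3.3 0;0 0 0 0 0 -3.3 0;0 0 0 0 0 -3.3 0;0 0 0 0 0 -3.3 0;0 0 0 0 0 -2 0;0 0 0 0 0 0 0"

```text
time_s: 36.85
position: [0.5278, 0.1591, 0.2264]
tool_rot: [[0.982, 0.188, 0.009], [0.188, -0.982, 0.001], [0.009, 0.001, -1.0]]
ft_force: [0.4, 0.9, -0.1]
grip_width: 0.0851
gripper_force: 0.0
```

```bash
python3 - <<'E'
from h import *
im=imaging.get_image("wrist"); save(im,"w7.png"); s=env.observe(); print(s["position"])
for o in models.outline_of("wrist","forceps")[:1]:
    v,u=np.nonzero(o["region"]); t=world(im,np.c_[u,v],.009);print(o["confidence"],cv2.minAreaRect((t[:,:2]*1000).astype(np.float32)))
im=imaging.get_image("top")
for o in models.outline_of("top","spray_bottle")[:1]:
    P=mask_world(im,o["region"])
    for a,b in [(.12,.15),(.09,.105),(.02,.09)]:
        t=P[(P[:,2]>a)&(P[:,2]<b)]
        if len(t)>5: print("bottle",a,len(t),cv2.minEnclosingCircle((t[:,:2]*1000).astype(np.float32)),t.mean(0))
E
```

```text
[0.52700137 0.15901436 0.22358566]
bottle 0.12 48 ((638.8458251953125, -74.99290466308594), 7.724729061126709) [ 0.63781965 -0.07472324  0.13622855]
bottle 0.09 69 ((639.7239379882812, -73.80333709716797), 16.777267456054688) [ 0.63256972 -0.07315869  0.09473614]
bottle 0.02 179 ((638.3811645507812, -74.70612335205078), 19.531633377075195) [ 0.62657174 -0.07193849  0.06278246]
```

View pics/w7.png

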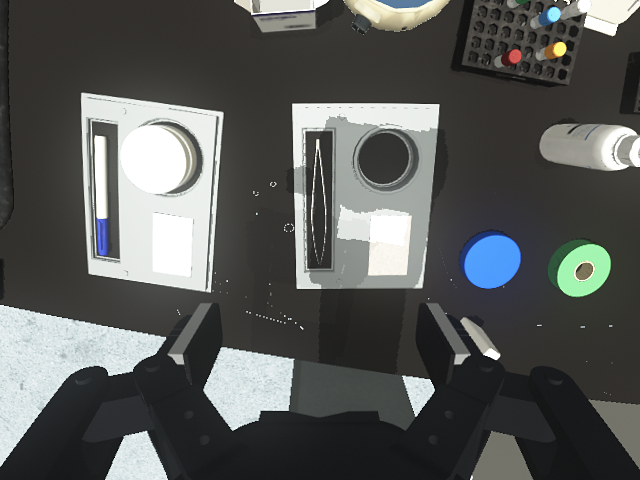

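The wrist view shows both kits in order. The marker is in its groove at (101,195), the stack at (160,158), the forceps in their groove at column 318 (rows 138 to 265), and the tape is undisturbed at (580,268). Only the bottle is left.

Call:
jog_arm:
  plan: "0 0 0 0.4 1.5 -1 0;0 0 0 0.8 3 0 0;0 0 0 0.8 3.2 0 0;0 0 0 0.8 3.2 0 0;0 0 0 0.8 3.2 0 0;0 0 0 0.8 3.2 0 0;0 0 0 0.8 3.2 0 0;0 0 0 0.8 3 0 0;0 0 0 0.6 1.8 0 0;0 0 0 0 0 0 0"

```text
time_s: 37.88
position: [0.6395, -0.0807, 0.2284]
tool_rot: [[0.983, 0.184, -0.003], [0.184, -0.983, 0.0], [-0.003, -0.001, -1.0]]
ft_force: [0.6, 1.2, 0.2]
grip_width: 0.0859
gripper_force: 0.0
```

```bash
python3 - <<'E'
from h import *
im=imaging.get_image("wrist"); save(im,"w8.png"); s=env.observe(); print(s["position"],s["tool_rot"][0])
for o in models.outline_of("wrist","spray_bottle")[:1]:
    P=mask_world(im,o["region"]); print(o["confidence"],o["bbox"])
    for a,b in [(.12,.15),(.093,.105),(.02,.09)]:
        t=P[(P[:,2]>a)&(P[:,2]<b)]
        if len(t)>5: print("bottle",a,len(t),cv2.minEnclosingCircle((t[:,:2]*1000).astype(np.float32)),t.max(0))
    R=np.array(s["tool_rot"]);
E
```

```text
[ 0.63888191 -0.07870075  0.22871717] [ 0.98263565  0.1855177  -0.00321967]
0.63 [316.3, 215.5, 43.8, 65.4]
bottle 0.12 467 ((641.2088623046875, -78.20803833007812), 8.826726913452148) [ 0.64882485 -0.0694072   0.13988334]
bottle 0.093 215 ((641.2972412109375, -77.41405487060547), 14.74530029296875) [ 0.65520181 -0.06290787  0.10472361]
bottle 0.02 773 ((643.3936767578125, -76.90584564208984), 19.407167434692383) [ 0.66093561 -0.05750004  0.08999957]
```

View pics/w8.png

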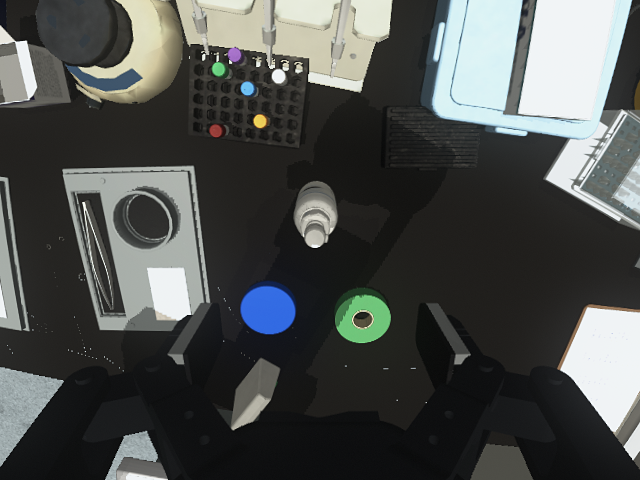

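The wrist view shows the bottle upright at (316,215), directly ahead of the open fingers. Its world position is (0.641, -0.078). Nothing is close to it, so I'm lowering over the body.

Call:
jog_arm:
  plan: "0 0 0 0.2 0 1 0;0 0 0 0 0 2.5 0;0 0 0 0 0 3 0;0 0 0 0 0 3 0;0 0 0 0 0 2.5 0;0 0 0 0 0 1.6 0;0 0 0 0 0 1 0;0 0 0 0 0 0.5 0;0 0 0 0 0 0 0;0 0 0 0 0 0 0"

```text
time_s: 38.82
position: [0.6412, -0.0765, 0.0807]
tool_rot: [[0.982, 0.188, 0.001], [0.188, -0.982, -0.0], [0.001, 0.001, -1.0]]
ft_force: [0.4, -0.8, 0.6]
grip_width: 0.0852
gripper_force: 0.0
```

Call:
jog_arm:
  plan: "0 0 0 0 0.15 0.4 0;0 0 0 0 0 0.3 0;0 0 0 0 0 0 0;0 0 0 0 0 0 255;0 0 0 0 0 0 255;0 0 0 0 0 0 255;0 0 0 0 0 0 255;0 0 0 0 0 0 255;0 0 0 0 0 0 255;0 0 0 0 0 0 255"
  grip_force: 40

```text
time_s: 39.65
position: [0.6413, -0.0782, 0.0733]
tool_rot: [[0.982, 0.188, 0.001], [0.188, -0.982, -0.0], [0.001, 0.0, -1.0]]
ft_force: [-0.3, 1.0, 3.6]
grip_width: 0.0375
gripper_force: 40.1
```

Call:
jog_arm:
  plan: "0 0 0 0 0 -0.5 255;0 0 0 0 0 -1.5 255;0 0 0 0 0 -2.5 255;0 0 0 0 0 -2 255;0 0 0 -0.1 -1 -0.5 255;0 0 0 -0.2 -2 0 255;0 0 0 -0.3 -2.5 0 255;0 0 0 -0.3 -2.5 0 255;0 0 0 -0.3 -2.5 0 255;0 0 0 -0.3 -2.5 0 255"

```text
time_s: 40.48
position: [0.6007, 0.0483, 0.1418]
tool_rot: [[0.982, 0.188, -0.002], [0.188, -0.982, 0.0], [-0.002, -0.001, -1.0]]
ft_force: [0.6, -1.0, -1.2]
grip_width: 0.0377
gripper_force: 40.3
```

Call:
jog_arm:
  plan: "0 0 0 -0.2 -2.5 0 255;0 0 0 -0.2 -2 0 255;0 0 0 0 -1 0 255;0 0 0 0 0 0 255;0 0 0 0 0 0 255"

```text
time_s: 40.9
position: [0.5876, 0.0998, 0.1424]
tool_rot: [[0.982, 0.189, -0.001], [0.189, -0.982, -0.0], [-0.001, 0.0, -1.0]]
ft_force: [-0.2, -0.2, -1.0]
grip_width: 0.0376
gripper_force: 40.3
```

Call:
jog_arm:
  plan: "0 0 0 0 -0.15 1 255;0 0 0 0 0 1.5 255;0 0 0 0 0 1.5 255;0 0 0 0 0 1 255;0 0 0 0 0 0.6 255;0 0 0 0 0 0.3 255;0 0 0 0 0 0 255;0 0 0 0 0 0 255"

```text
time_s: 41.57
position: [0.5878, 0.1011, 0.0843]
tool_rot: [[0.982, 0.188, 0.001], [0.188, -0.982, -0.0], [0.001, 0.0, -1.0]]
ft_force: [-0.1, -0.4, -0.6]
grip_width: 0.0376
gripper_force: 40.3
```

Call:
jog_arm:
  plan: "0 0 0 0 0 0.3 255;0 0 0 0 0 0.2 255;0 0 0 0 0 0.1 255;0 0 0 0 0 0 255;0 0 0 0 0 0 255"

```text
time_s: 41.98
position: [0.5874, 0.1013, 0.0779]
tool_rot: [[0.982, 0.188, 0.0], [0.188, -0.982, -0.0], [0.0, 0.0, -1.0]]
ft_force: [-0.0, 0.3, -1.1]
grip_width: 0.0375
gripper_force: 40.3
```

Call:
jog_arm:
  plan: "0 0 0 0 0 0 0;0 0 0 0 0 0 0;0 0 0 0 0 0 0;0 0 0 0 0 0 0;0 0 0 0 0 0 0;0 0 0 0 0 0 0;0 0 0 0 0 0 0;0 0 0 0 0 -1 0;0 0 0 0 0 -2 0;0 0 0 0 0 -3 0"

```text
time_s: 42.82
position: [0.5864, 0.1013, 0.1372]
tool_rot: [[0.982, 0.188, -0.005], [0.188, -0.982, 0.0], [-0.004, -0.001, -1.0]]
ft_force: [-0.4, 0.0, 0.4]
grip_width: 0.0853
gripper_force: 0.0
```

Call:
jog_arm:
  plan: "0 0 0 0 0 -3.3 0;0 0 0 0 0 -3.3 0;0 0 0 0 0 -3.3 0;0 0 0 -3 0 0 0;0 0 0 -3 0 0 0;0 0 0 -3 0 0 0;0 0 0 -3 0 0 0;0 0 0 0 0 0 0;0 0 0 0 0 0 0"

```text
time_s: 43.57
position: [0.4688, 0.0787, 0.2381]
tool_rot: [[0.982, 0.188, 0.002], [0.188, -0.982, -0.0], [0.002, 0.0, -1.0]]
ft_force: [1.6, -0.3, 0.2]
grip_width: 0.0856
gripper_force: 0.0
```

```bash
python3 - <<'E'
from h import *
print(env.observe()["position"])
im=imaging.get_image("scene"); save(im,"s9.png")
for c in ["wrist","top"]:
    im=imaging.get_image(c)
    for q in ["spray_bottle","tape_roll"]:
        for o in models.outline_of(c,q)[:1]:
            P=mask_world(im,o["region"])
            for a,b in [(.12,.15),(.04,.09),(.012,.03)]:
                t=P[(P[:,2]>a)&(P[:,2]<b)]
                if len(t)>15: print(c,q,a,len(t),cv2.minEnclosingCircle((t[:,:2]*1000).astype(np.float32)),t[:,2].max())
cv2.imwrite("pics/s9c.png",cv2.resize(cv2.imread("pics/s9.png")[150:320,80:420],(800,400)))
E
```

```text
[0.4688372  0.07874704 0.23812937]
wrist spray_bottle 0.12 584 ((585.2059936523438, 101.58280944824219), 9.679186820983887) 0.1439392565234394
wrist spray_bottle 0.04 281 ((586.6465454101562, 102.2223129272461), 19.633161544799805) 0.08998960782845666
wrist spray_bottle 0.012 21 ((587.1478271484375, 108.9361343383789), 23.74046516418457) 0.029707400786336435
wrist tape_roll 0.012 2523 ((511.2886047363281, -156.49217224121094), 33.810882568359375) 0.02127682749481158
top tape_roll 0.012 548 ((510.51068115234375, -154.7013702392578), 33.3299674987793) 0.024613507029821458
```

View pics/s9c.png

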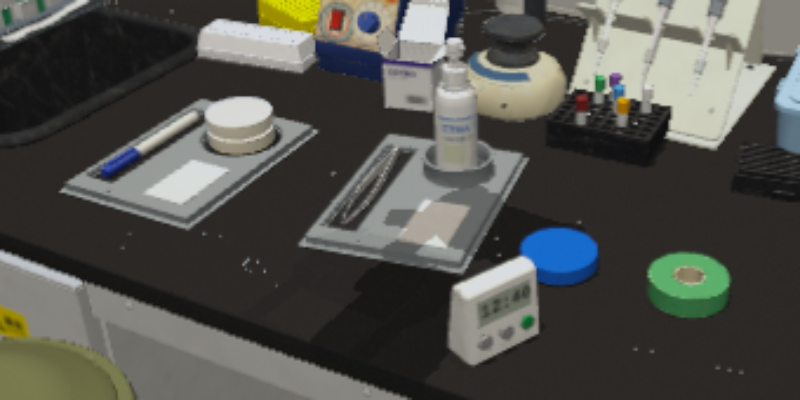

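The scene crop shows everything in place. The dishes are stacked at (240,125), the marker is in its groove at (150,145), the bottle stands upright in the cup at (455,110), the forceps are in their groove at (370,185), and the tape at (688,283) hasn't moved. The bottle top is at 0.143 m, as it should be. Handing in.

```bash
python3 -c "
from rig import job
print(job.close_job())"
```

```text
the job is handed in; nothing more can be done
None
```

I made up both sampling kits and handed the job in at about 44 s of the 136 s limit; the final pictures showed everything placed as asked and the tape roll where it was, but no verdict came back.

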